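Dry layout of a carved ornament on its backing panel

TASK

Lay out the four loose brown hardwood parts, flat and upright, on the pale backing panel for a dry fit, around the flower and the square already glued to it (behind means farther from the robot): the pointed leaf midway between flower and square, in line with them and pointing straight from the panel's front to its back, and the straight moulding bar behind the leaf, centred on it and parallel to the panel's back edge, with a gap of about 3 cm. The round flat disc goes beside the square on the side away from the flower, in line with flower and square and with a gap of about 2 cm to the square, and the small domed boss goes on top of the flower, at its centre. Leave the knife and the gouge lying where they are.

Things in the scene. Friction and masses are not known exactly. Their poses are not given: they have to be found in the camera images.
- panel: Pale wooden backing panel, fixed on the bench, turned up to 12 degrees: 200 mm front to back (x), 380 mm wide (y), 18 mm thick. Origin: centre of its underside, at bench height; x points to its back edge (away from the robot), y to its left end (robot's view), z up. Two brass bench dogs 18 mm across, 24 mm high, stand against each long edge, 120 mm either side of its middle.
- flower: Brown hardwood flower glued to the panel, 80 mm across: eight round petals 10 mm high round a flat centre 40 mm across, 14 mm high. Origin: centre of its underside, on the panel's top; axes parallel to the panel's. It sits 30 mm in front of the panel's long middle line, 90 mm to one side of the middle; the square is 180 mm from it; the two change sides between starts.
- square: Brown hardwood square ornament glued to the panel: 50 by 50 mm, edges parallel to the panel's, 10 mm high at its rim, stepped up to 18 mm in the middle. Origin: centre of its underside, on the panel's top; axes parallel to the panel's. In line with the flower, on the other side of the panel's middle.
- leaf_mid (a point): Centre (half-way up) of the loose brown hardwood leaf: a flat piece 80 mm long (its x), 30 mm wide (its y, parallel sides over the middle 50 mm), 20 mm high, both ends alike and pointed, fine dark veins on top; 35 g. z up.
- bar_mid (a point): Centre (half-way up) of the loose straight brown hardwood moulding bar: 160 mm long (its y), 22 mm wide (its x) up to 14 mm height and 14 mm wide above, 20 mm high in all; 50 g. z up.
- disc_mid (a point): Centre (half-way up) of the loose brown hardwood disc: round and flat, 44 mm across, 20 mm high, flat top with a faint raised rim; 30 g. z up.
- boss_mid (a point): Centre (half-way up) of the loose brown hardwood boss: a small turned button 32 mm across with straight sides for 18 mm, then a dome, 30 mm high in all; stands upright on its flat foot; 20 g. z up.
- knife: Carving knife, 150 mm long, 22 mm wide, 16 mm high, dark handle, lying on the bench; not to be moved. Origin near its middle on the bench, x towards the blade's tip.
- gouge: Palm gouge, 140 mm long, 26 mm wide, 22 mm high, dark handle and steel blade, lying on the bench; not to be moved. Origin near its middle on the bench, x towards the blade's tip.
Things that resemble listed ones, but are neither listed nor needed, are in the scene too. What is shaped like the part that bears disc_mid but blue or yellow is not meant.

How it is judged:
By the outcome, as a careful person would: the job done as asked, in the order asked, and still so for the second after the job is handed in, with the robot touching nothing.
It also fails if it takes over 102 s, if anything falls off the work surface, if the arm or the gripper's body presses on something with over 40 N, if the wrist force passes 120 N, or if a joint passes its speed limit or range.

ROBOT

A 6-joint arm with a two-finger parallel gripper is mounted at the origin on the work surface. World frame = base frame: x ahead of the robot, y to its left, z up, the work surface at z = 0. Lengths are in mm, angles in rad, forces in N, time in s.
With the tool pointing down it reaches from about 300 to 775 mm from the base axis. Payload 14.6 kg.
Tool frame: the origin (TCP) lies at the very end of the fingers, on their centre line; the grasp point (between the pads) lies 19 mm behind it; z points along the fingers, y is the line along which they close (so a half turn about z gives the same grasp; the last joint's range is limited). The gripper opens to 94 mm and grips with 3 to 60 N. Pads are 16 mm wide; open, the fingers measure 119 mm over their backs; the gripper's body (75 mm by 177 mm) begins 78 mm behind the grasp point.
Start: joints at [1.204, 0.3, 1.521, -0, 1.321, -0.067], TCP at [162.428, 525.458, 205.446] pointing down, gripper open.
Joint ranges: [-3.03, 3.03], [-0.79, 2.21], [0.23, 2.52], [-1.04, 4.18], [0, 3.07], [-2.55, 2.55]. Speed limits (rad/s): [2.22, 2.22, 2.57, 3.14, 3.14, 3.14].

INTERFACE

Orientations are given as [roll, pitch, yaw] about the fixed x, y, z axes, in that order (R = Rz(yaw) Ry(pitch) Rx(roll)).
In Python, from cell import manip gives the robot as it stands.
- The arm moves only by the tool servo_tool, never from a script. Its argument "motion" is a list that holds one entry, the list of rows, each a list of 7 numbers: the shift along the world's x, y, z as a fraction of full scale, then the turn, a rotation vector about the world's x, y, z as a fraction of full scale, then the closure, from 0 (fully open) to 1 (shut). In form: [[[x, y, z, rx, ry, rz, gripper], ...]]. A call has 1 to 10 rows; each row is the pose to reach, as a shift and turn from the pose commanded when the call began, turning the shorter way round; what a row does not reach only later rows make up. Full scale, the value 1, is 0.5 m for a shift and pi rad for a turn. A row lasts 1/10 s, in which the tool goes at most 50 mm and 8.59 degrees, less where a joint would pass 70% of its speed; a pose out of reach is approached as far as the arm can. A call with a number of a shift or a turn outside -1 to 1 is refused whole. A call with a gripper value outside its range is refused whole. The fingers move at their own pace and stop on an object; "newtons" is the grip in N (left out, the last holds). Time passes only in rows, so rows that repeat a pose let the fingers close. It gives the time, the measured TCP pose, the force, the opening and the grip force at its end, in the units of the state.
- manip.read_state(): the state, without advancing time (a new reading comes with each control period).
- manip.camera(name): name is "scene" or "top" or "wrist"; returns a dict with "frame" (420x560x3 uint8, red, green, blue), "range_z" (420x560 float32, mm along the optical axis (not along the pixel's ray), 0 where there is no reading), "vfov" (degrees; the focal length in pixels is half the picture's height over the tangent of half this angle, whatever the lens; pixels are square), "cx", "cy" (the principal point, pixels), "k1" (the pictures are not rectified: a ray, as slopes to the right and down, at radius r is drawn at 1 + k1 r^2 times it, then the intrinsics apply), "cam_to_world" (4x4, takes a point from camera to world coordinates). Camera axes: x right, y down, z forward; pixel columns grow to the right and rows downward; lengths in mm; the calibration is good to about 2 mm. A picture is of the moment at which its call begins.
- manip.sign_off(): hands the job in; it is judged then, once.
The state is a dict: "clock": time; "joints": joint angles; "qd": joint speeds; "effort": joint torques, N m; "eef_pos": TCP position; "eef_rot": TCP orientation; "wrist_force": force on the tool from outside, world axes, zero at the start; "moment": the same for the moment, N m; "finger_gap": finger opening in mm; "finger_force": force on a finger pad.
Only numpy, scipy, OpenCV 4.12 (cv2) and the standard library are available. Lean on these libraries where they do the work, as an engineer would, in place of code of your own. Each camera call takes 0.05 s, during which the arm holds its last target. There are 200 camera calls.

## Working session

There is one attempt and no reset: what is moved stays moved. The work goes in short steps, Python scripts to look and compute and a tool call to move; the robot and the scene stay as the last step left them, time stands still between calls to the robot, and variables do not carry over. Pictures are saved under pics/ and viewed, at most 14 in all, crops included, and the job is handed in when it is done.

Besides the shell and the picture viewer there is one more tool, called after "Request:" as name(argument=value, ...), one argument or row to a line, values as JSON. servo_tool: Moves the arm, as the interface text tells. Its arguments: {"type":"object","properties":{"motion":{"type":"array"},"newtons":{"type":"number"}},"required":["motion"]}

```bash
ls; mkdir -p pics
cat > h.py <<'E'
import numpy as np,cv2
from cell import manip
def snap(n,fn=None):
    c=manip.camera(n)
    if fn: cv2.imwrite('pics/'+fn,c['frame'][:,:,::-1])
    return c
def rays(c,uv):
    uv=np.atleast_2d(np.asarray(uv,float)); h=c['frame'].shape[0]
    f=h/2/np.tan(np.radians(c['vfov'])/2)
    d=(uv-[c['cx'],c['cy']])/f; s=d.copy()
    for _ in range(15): s=d/(1+c['k1']*(s**2).sum(1,keepdims=True))
    T=np.array(c['cam_to_world']); return T[:3,3],s,T
def onplane(c,uv,z):
    o,s,T=rays(c,uv); d=np.c_[s,np.ones(len(s))]@T[:3,:3].T
    return o+d*((z-o[2])/d[:,2])[:,None]
def cloud(c):
    h,w=c['range_z'].shape; u,v=np.meshgrid(np.arange(w),np.arange(h))
    o,s,T=rays(c,np.c_[u.ravel(),v.ravel()]); r=c['range_z'].ravel()[:,None]
    P=(np.c_[s,np.ones(len(s))]*r)@T[:3,:3].T+o; P[r[:,0]==0]=np.nan
    return P.reshape(h,w,3)
E
python3 - <<'E'
from h import *
for n in('scene','top'):
    c=snap(n,n+'1.png'); print(n,c['vfov'],c['k1'],np.round(c['cam_to_world'],2).tolist())
print(manip.read_state())
E
```

```text
pics
scene 49.95473772941206 -0.014359926626806852 [[-0.67, 0.52, -0.53, 1055.87], [0.74, 0.46, -0.49, 603.42], [-0.01, -0.72, -0.69, 845.2], [0.0, 0.0, 0.0, 1.0]]
top 51.45179307665083 0.03838004200279686 [[0.03, -1.0, 0.04, 397.5], [-1.0, -0.03, 0.01, 20.2], [-0.01, -0.04, -1.0, 1216.95], [0.0, 0.0, 0.0, 1.0]]
{'clock': 0.1, 'joints': array([ 1.20443306e+00,  3.00411740e-01,  1.52152571e+00, -1.22914542e-05,
        1.32070836e+00, -6.65963414e-02]), 'qd': array([-0.00285249, -0.00150522,  0.00021794, -0.00156287,  0.00079043,
        0.00062516]), 'effort': array([ 1.04725291e-04, -5.32633245e+01, -3.53283763e+01,  7.08608120e-02,
        2.35342188e-02, -3.71461965e-05]), 'eef_pos': array([162.33094232, 525.24583731, 204.94231447]), 'eef_rot': array([-3.14054104e+00, -5.82051023e-05,  2.84182875e+00]), 'wrist_force': array([ 0.0289104 , -0.0311102 , -0.86464078]), 'moment': array([-0.08871974, -0.01598613,  0.01093176]), 'finger_force': 0.0, 'finger_gap': 94.05684738125764}
```

View pics/top1.png

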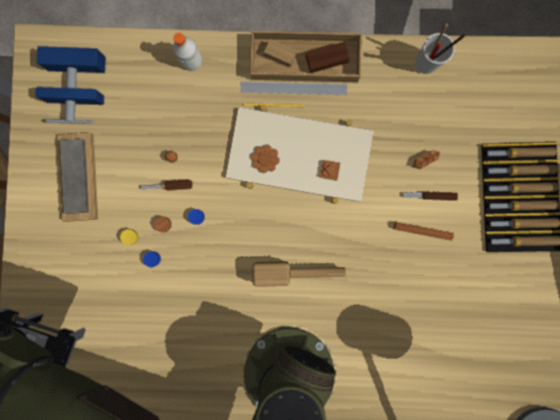

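View pics/scene1.png

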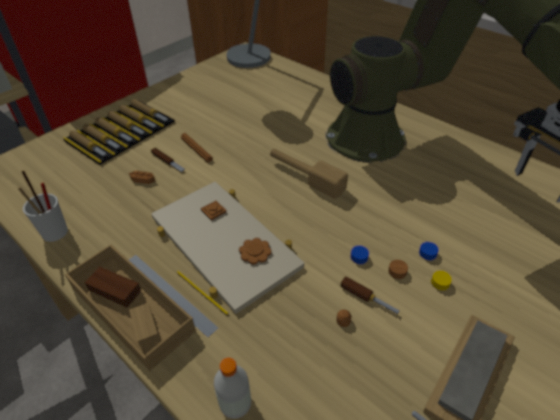

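```bash
cat > m.py <<'E'
from h import *
import sys
c=snap('top'); P=cloud(c); f=c['frame']
hsv=cv2.cvtColor(f,cv2.COLOR_RGB2HSV)
m=((hsv[...,0]<=13)&(hsv[...,1]>95)&(hsv[...,2]>50)).astype(np.uint8)
n,l,st,ce=cv2.connectedComponentsWithStats(m)
for i in range(1,n):
    if st[i,4]<40: continue
    z=np.nanpercentile(P[...,2][l==i],[50,90]); 
    ct=max(cv2.findContours((l==i).astype(np.uint8),0,2)[0],key=len)
    r=cv2.minAreaRect(ct); q=onplane(c,[r[0],ce[i]],z[1])
    b=onplane(c,cv2.boxPoints(r),z[1]); e=b[1]-b[0]; e2=b[2]-b[1]
    if np.linalg.norm(e2)>np.linalg.norm(e): e,e2=e2,e
    print(np.round(ce[i]),st[i,4],'z',np.round(z),'rect',np.round(q[0,:2]),'cen',np.round(q[1,:2]),'LxW',np.round([np.linalg.norm(e),np.linalg.norm(e2)]),'ang',round(np.degrees(np.arctan2(e[1],e[0]))%180,1))
pm=((hsv[...,1]<60)&(hsv[...,2]>150)).astype(np.uint8)
ct=max(cv2.findContours(pm,0,2)[0],key=cv2.contourArea); r=cv2.minAreaRect(ct)
print('panel',r,np.round(onplane(c,[r[0]],18)),np.round(onplane(c,cv2.boxPoints(r),18),1).tolist())
E
python3 m.py
python3 - <<'E'
from h import *
c=snap('top'); f=c['frame'][:,:,::-1]
a=cv2.resize(f[130:250,115:215],None,fx=4,fy=4,interpolation=2);b=cv2.resize(f[130:250,380:470],None,fx=4,fy=4,interpolation=2)
cv2.imwrite('pics/crop1.png',np.hstack([a,b]))
E
```

```text
[179.  38.] 120 z [149. 152.] rect [855. 296.] cen [855. 296.] LxW [30. 26.] ang 46.6
[327.  55.] 751 z [39. 42.] rect [867. -81.] cen [867. -82.] LxW [111.  53.] ang 105.9
[435.  50.] 83 z [114. 165.] rect [ 836. -331.] cen [ 836. -331.] LxW [42. 13.] ang 152.0
[265. 158.] 541 z [29. 33.] rect [583.  81.] cen [582.  81.] LxW [72. 70.] ang 57.8
[426. 159.] 230 z [20. 23.] rect [ 594. -359.] cen [ 594. -360.] LxW [74. 27.] ang 120.0
[171. 156.] 86 z [26. 30.] rect [580. 338.] cen [581. 338.] LxW [27. 25.] ang 91.7
[329. 170.] 299 z [31. 36.] rect [556. -95.] cen [556. -95.] LxW [47. 47.] ang 82.0
[178. 184.] 203 z [21. 24.] rect [505. 317.] cen [505. 317.] LxW [71. 22.] ang 94.7
[440. 196.] 197 z [16. 19.] rect [ 495. -401.] cen [ 495. -401.] LxW [87. 17.] ang 89.2
[162. 224.] 180 z [19. 23.] rect [396. 357.] cen [396. 357.] LxW [42. 37.] ang 73.2
[423. 231.] 376 z [19. 23.] rect [ 398. -356.] cen [ 398. -356.] LxW [158.  19.] ang 80.8
panel ((299.2271423339844, 153.78482055664062), (137.1167449951172, 72.00434112548828), 10.080597877502441) [[600. -13.  18.]] [[529.1, 188.7, 18.0], [727.5, 160.3, 18.0], [670.4, -215.2, 18.0], [473.4, -184.9, 18.0]]
```

View pics/crop1.png

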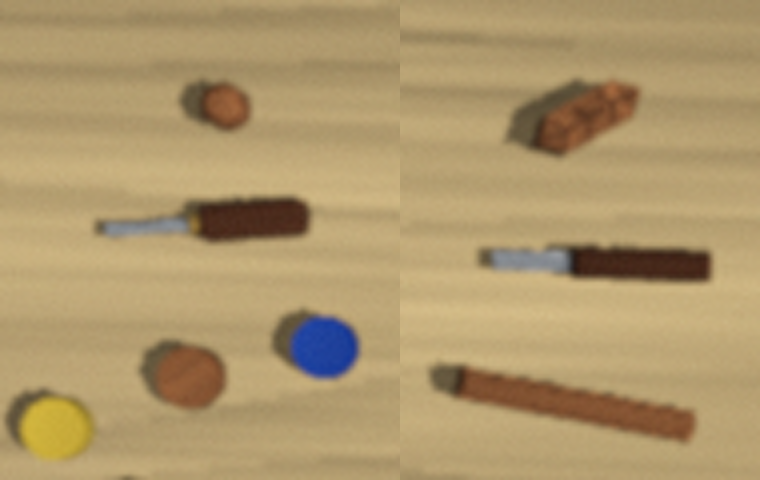

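Panel yaw comes out at about −8.5°. I've matched the parts in the top view:
- **Disc:** the brown one at (162,224). The blue ones at (196,216) and (151,259) and the yellow one at (128,237) are excluded by colour.
- **Boss:** (171,156), 30 mm high.
- **Leaf:** (426,159), veined, about 80x30 mm.
- **Bar:** (423,231).
- **Knife and gouge:** dark handles at (167,185) and (430,196), left where they are.

I'll go to the leaf first.

Request:
servo_tool(
  motion=[
    [[0.6,-0.9,0,0,0,-0.238,0],[0.6,-0.9,0,0,0,-0.238,0],[0.6,-0.9,0,0,0,-0.238,0],[0.6,-0.9,0,0,0,-0.238,0],[0.6,-0.9,0,0,0,-0.238,0],[0.6,-0.9,0,0,0,-0.238,0],[0.6,-0.9,0,0,0,-0.238,0],[0.6,-0.9,0,0,0,-0.238,0],[0.6,-0.9,0,0,0,-0.238,0],[0.6,-0.9,0,0,0,-0.238,0]],
  ],
)

```text
clock: 1.2
eef_pos: [440.5, 107.4, 205.6]
eef_rot: [3.141, 0.0, 2.094]
wrist_force: [0.3, 1.9, 0.0]
finger_gap: 94.3
finger_force: 0.0
```

Request:
servo_tool(
  motion=[
    [[0.28,-0.9,0,0,0,0,0],[0.28,-0.9,0,0,0,0,0],[0.28,-0.9,0,0,0,0,0],[0.28,-0.9,0,0,0,0,0],[0.28,-0.9,0,0,0,0,0],[0.28,-0.9,0,0,0,0,0],[0.28,-0.9,0,0,0,0,0],[0.28,-0.9,0,0,0,0,0],[0.28,-0.9,0,0,0,0,0],[0.28,-0.9,0,0,0,0,0]],
  ],
)

```text
clock: 2.2
eef_pos: [579.6, -344.2, 204.3]
eef_rot: [-3.141, -0.001, 2.092]
wrist_force: [-0.0, 0.0, 0.1]
finger_gap: 94.3
finger_force: 0.0
```

```bash
cat > w.py <<'E'
# wrist look: near-target blobs of brown, centre/angle on the plane of their top
from h import *
import sys
fn=sys.argv[1] if len(sys.argv)>1 else None
c=snap('wrist',fn); P=cloud(c); f=c['frame']; hsv=cv2.cvtColor(f,cv2.COLOR_RGB2HSV)
m=((hsv[...,0]<=13)&(hsv[...,1]>95)&(hsv[...,2]>40)).astype(np.uint8)
m=cv2.morphologyEx(m,cv2.MORPH_CLOSE,np.ones((5,5))); m=cv2.morphologyEx(m,cv2.MORPH_OPEN,np.ones((3,3)))
n,l,st,ce=cv2.connectedComponentsWithStats(m)
for i in range(1,n):
    if st[i,4]<300: continue
    z=np.nanpercentile(P[...,2][l==i],90)
    top=((l==i)&(abs(P[...,2]-z)<5)).astype(np.uint8)
    ct=max(cv2.findContours(top,0,2)[0],key=len); r=cv2.minAreaRect(ct)
    W=onplane(c,ct[:,0],z)[:,:2].astype(np.float32); R=cv2.minAreaRect(W)
    b=cv2.boxPoints(R); e,e2=b[1]-b[0],b[2]-b[1]
    if np.linalg.norm(e2)>np.linalg.norm(e): e,e2=e2,e
    print(np.round(ce[i]),st[i,4:],'z%.0f'%z,'rect',np.round(R[0],1),'LxW',np.round([np.linalg.norm(e),np.linalg.norm(e2)]),'ang %.1f'%(np.degrees(np.arctan2(e[1],e[0]))%180))
s=manip.read_state(); print(s['clock'],np.round(s['eef_pos'],1),np.round(s['eef_rot'],3),np.round(s['finger_gap'],1),np.round(s['qd'],2))
E
python3 w.py wr1.png
```

```text
[136. 122.] [3055] z21 rect [ 398.4 -356.8] LxW [158.  17.] ang 80.0
[194. 197.] [1185] z17 rect [ 495.3 -400.8] LxW [91. 20.] ang 90.0
[281. 210.] [1234] z22 rect [ 594.  -361.6] LxW [77. 28.] ang 120.6
2.25 [ 579.6 -345.4  203.9] [-3.141e+00 -1.000e-03  2.091e+00] 93.9 [ 0.04 -0.06  0.11  0.   -0.03  0.05]
```

View pics/wr1.png

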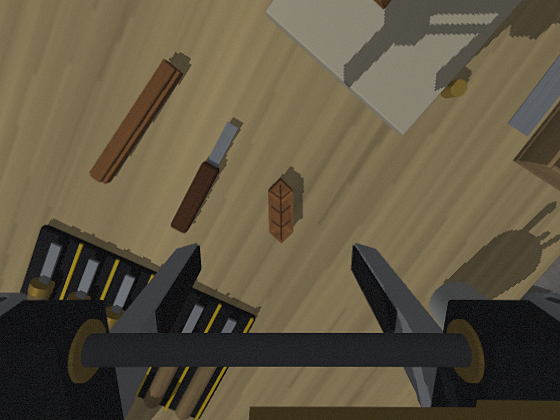

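The wrist view shows the leaf at (281,210), pointing towards the fingers, with the knife at (205,175) and the bar at (136,122). Everything agrees within 2 mm, so I'm descending on the leaf.

Request:
servo_tool(
  motion=[
    [[0.028,-0.032,-0.1,0,0,0.004,0.2],[0.028,-0.032,-0.2,0,0,0.004,0.3],[0.028,-0.032,-0.3,0,0,0.004,0.3],[0.028,-0.032,-0.36,0,0,0.004,0.3],[0.028,-0.032,-0.4,0,0,0.004,0.3],[0.028,-0.032,-0.4,0,0,0.004,0.3],[0.028,-0.032,-0.4,0,0,0.004,1],[0.028,-0.032,-0.4,0,0,0.004,1],[0.028,-0.032,-0.4,0,0,0.004,1],[0.028,-0.032,-0.4,0,0,0.004,1]],
  ],
  newtons=15,
)

```text
clock: 3.25
eef_pos: [593.9, -356.6, 6.0]
eef_rot: [3.141, 0.001, 2.107]
wrist_force: [0.6, 0.5, 0.3]
finger_gap: 37.4
finger_force: 0.0
```

Request:
servo_tool(
  motion=[
    [[0,-0.004,-0.002,0,0,0,1],[0,-0.004,-0.002,0,0,0,1],[0,-0.004,-0.002,0,0,0,1],[0,-0.004,-0.002,0,0,0,1]],
  ],
)

```text
clock: 3.65
eef_pos: [594.1, -358.7, 5.0]
eef_rot: [3.141, 0.001, 2.107]
wrist_force: [-1.0, 0.9, 4.5]
finger_gap: 29.6
finger_force: 15.0
```

Request:
servo_tool(
  motion=[
    [[0,0,0.1,0,0,0,1],[0,0,0.2,0,0,0,1],[-0.052,0.702,0.2,0,0,0.282,1],[-0.052,0.702,0.2,0,0,0.282,1],[-0.052,0.702,0.2,0,0,0.282,1],[-0.052,0.702,0.2,0,0,0.282,1],[-0.052,0.702,0.2,0,0,0.282,1],[-0.052,0.702,0.2,0,0,0.282,1],[-0.052,0.702,0.2,0,0,0.282,1],[-0.052,0.702,0.2,0,0,0.282,1]],
  ],
)

```text
clock: 4.65
eef_pos: [567.1, -2.9, 104.4]
eef_rot: [3.141, -0.0, 2.997]
wrist_force: [-1.0, -0.4, -1.1]
finger_gap: 29.6
finger_force: 15.0
```

```bash
python3 w.py wr2.png
```

```text
[375. 223.] [5600] z33 rect [581.3  80. ] LxW [73. 72.] ang 59.0
[169. 223.] [3325] z36 rect [555.6 -94. ] LxW [36. 35.] ang 81.6
[276. 267.] [5480] z121 rect [568.3  -4. ] LxW [78. 30.] ang 171.7
4.7 [567.5  -5.  104.4] [-3.142 -0.     2.996] 29.9 [-0.07  0.01 -0.02 -0.01  0.   -0.03]
```

View pics/wr2.png

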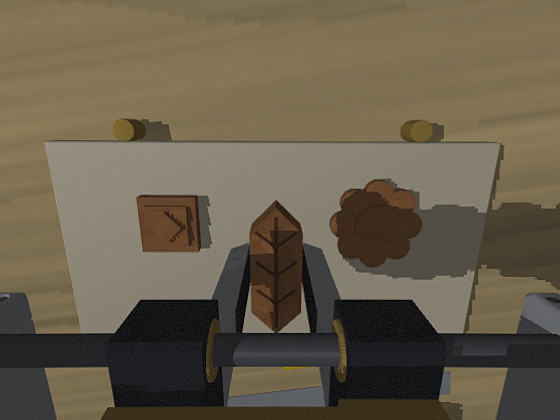

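Request:
servo_tool(
  motion=[
    [[0,-0.004,-0.06,0,0,0,1],[0,-0.004,-0.11,0,0,0,1],[0,-0.004,-0.14,0,0,0,1],[0,-0.004,-0.154,0,0,0,1],[0,-0.004,-0.154,0,0,0,1],[0,-0.004,-0.154,0,0,0,1]],
  ],
)

```text
clock: 5.3
eef_pos: [568.4, -9.9, 28.3]
eef_rot: [-3.142, 0.001, 2.992]
wrist_force: [0.3, 0.3, -0.4]
finger_gap: 29.9
finger_force: 15.0
```

```bash
python3 w.py
```

```text
[424. 254.] [10364] z33 rect [579.6  79.9] LxW [72. 71.] ang 59.7
[276. 267.] [5503] z45 rect [569.9 -10.8] LxW [79. 30.] ang 172.3
[140. 257.] [6363] z36 rect [555.1 -93.2] LxW [35. 35.] ang 81.3
5.35 [568.4  -9.8  28.5] [3.142e+00 2.000e-03 2.992e+00] 29.5 [ 0.   -0.01  0.   -0.   -0.    0.  ]
```

Request:
servo_tool(
  motion=[
    [[-0.003,0.007,0,0,0,0,1],[-0.003,0.007,-0.006,0,0,0,1],[-0.003,0.007,-0.01,0,0,0,1],[-0.003,0.007,-0.011,0,0,0,1],[-0.003,0.007,-0.011,0,0,0,1],[-0.003,0.007,-0.011,0,0,0,0.5],[-0.003,0.007,-0.011,0,0,0,0.5],[-0.003,0.007,-0.011,0,0,0,0.5]],
  ],
)

```text
clock: 6.15
eef_pos: [566.2, -6.1, 21.8]
eef_rot: [-3.142, -0.0, 2.993]
wrist_force: [-0.1, 0.4, 0.9]
finger_gap: 46.8
finger_force: 0.0
```

Request:
servo_tool(
  motion=[
    [[0,0,0.1,0,0,0,0.5],[0,0,0.2,0,0,0,0.5],[-0.1,-0.05,0.3,0,0,-0.04,0.3],[-0.34,-0.7,0.36,0,0,-0.506,0],[-0.34,-0.7,0.36,0,0,-0.506,0],[-0.34,-0.7,0.36,0,0,-0.506,0],[-0.34,-0.7,0.36,0,0,-0.506,0],[-0.34,-0.7,0.36,0,0,-0.506,0],[-0.34,-0.7,0.36,0,0,-0.506,0],[-0.34,-0.7,0.36,0,0,-0.506,0]],
  ],
)

```text
clock: 7.15
eef_pos: [400.1, -345.6, 200.6]
eef_rot: [3.141, 0.0, 1.811]
wrist_force: [1.2, 1.0, 0.2]
finger_gap: 93.9
finger_force: 0.0
```

```bash
python3 w.py; python3 m.py | sed -n '4,20p'
```

```text
[489.   9.] [1030] z32 rect [ 554.9 -120. ] LxW [53. 20.] ang 13.2
[273. 198.] [2196] z21 rect [ 396.5 -357.7] LxW [157.  16.] ang 80.5
[338. 251.] [1067] z17 rect [ 492.3 -401.4] LxW [91. 20.] ang 89.2
7.2 [ 397.8 -351.2  201.4] [-3.141e+00  3.000e-03  1.797e+00] 94.3 [ 0.11 -0.02  0.05  0.01 -0.04 -0.1 ]
[  4. 118.] 54 z [-513. -494.] rect [ 791. 1134.] cen [ 791. 1134.] LxW [39. 24.] ang 73.2
[265. 158.] 528 z [29. 33.] rect [582.  81.] cen [582.  81.] LxW [71. 70.] ang 14.2
[297. 164.] 241 z [38. 41.] rect [568.  -7.] cen [568.  -7.] LxW [72. 29.] ang 174.1
[171. 156.] 85 z [26. 30.] rect [580. 338.] cen [581. 338.] LxW [27. 25.] ang 91.7
[329. 170.] 287 z [31. 36.] rect [555. -95.] cen [556. -95.] LxW [47. 46.] ang 172.8
[  2. 184.] 40 z [-196. -184.] rect [507. 926.] cen [507. 926.] LxW [22. 16.] ang 3.1
[178. 184.] 201 z [21. 24.] rect [505. 317.] cen [505. 317.] LxW [71. 22.] ang 96.5
[433. 195.] 117 z [16. 19.] rect [ 496. -386.] cen [ 495. -382.] LxW [57. 16.] ang 91.6
[162. 224.] 173 z [19. 22.] rect [395. 356.] cen [395. 356.] LxW [41. 37.] ang 110.2
[423. 230.] 360 z [20. 23.] rect [ 398. -355.] cen [ 398. -354.] LxW [157.  18.] ang 80.3
panel ((299.21954345703125, 153.888427734375), (138.10125732421875, 72.39973449707031), 9.92624568939209) [[600. -13.  18.]] [[527.9, 189.9, 18.0], [727.5, 161.9, 18.0], [671.0, -216.4, 18.0], [472.8, -186.5, 18.0]]
```

Request:
servo_tool(
  motion=[
    [[0,-0.011,-0.08,0,0,-0.125,0.3],[0,-0.011,-0.16,0,0,-0.125,0.4],[0,-0.011,-0.24,0,0,-0.125,0.4],[0,-0.011,-0.32,0,0,-0.125,0.4],[0,-0.011,-0.37,0,0,-0.125,0.4],[0,-0.011,-0.394,0,0,-0.125,0.4],[0,-0.011,-0.394,0,0,-0.125,0.4],[0,-0.011,-0.394,0,0,-0.125,1],[0,-0.011,-0.394,0,0,-0.125,1],[0,-0.011,-0.394,0,0,-0.125,1]],
  ],
)

```text
clock: 8.25
eef_pos: [401.7, -349.7, 4.2]
eef_rot: [3.14, 0.001, 1.424]
wrist_force: [-0.6, -1.1, 1.5]
finger_gap: 36.0
finger_force: 0.0
```

Request:
servo_tool(
  motion=[
    [[0,0,0,0,0,0,1],[0,0,0,0,0,0,1],[0,0,0,0,0,0,1],[0,0,0,0,0,0,1]],
  ],
)

```text
clock: 8.65
eef_pos: [401.4, -349.5, 3.6]
eef_rot: [3.141, 0.0, 1.424]
wrist_force: [-0.6, 0.6, 5.6]
finger_gap: 21.8
finger_force: 15.0
```

Request:
servo_tool(
  motion=[
    [[0,0,0.1,0,0,0,1],[0.03,0.05,0.2,0,0,0,1],[0.495,0.676,0.2,0,0,0,1],[0.495,0.676,0.2,0,0,0,1],[0.495,0.676,0.2,0,0,0,1],[0.495,0.676,0.2,0,0,0,1],[0.495,0.676,0.2,0,0,0,1],[0.495,0.676,0.2,0,0,0,1],[0.495,0.676,0.2,0,0,0,1],[0.495,0.676,0.2,0,0,0,1]],
  ],
)

```text
clock: 9.65
eef_pos: [649.7, -9.1, 103.1]
eef_rot: [-3.141, -0.0, 1.425]
wrist_force: [0.2, -0.8, 0.0]
finger_gap: 21.5
finger_force: 15.0
```

Request:
servo_tool(
  motion=[
    [[0,0,-0.04,0,0,0,1],[0,0,-0.09,0,0,0,1],[0,0,-0.12,0,0,0,1],[0,0,-0.12,0,0,0,1],[0,0,-0.12,0,0,0,1]],
  ],
)

```text
clock: 10.15
eef_pos: [649.0, -11.7, 43.9]
eef_rot: [3.141, -0.0, 1.424]
wrist_force: [0.1, 0.0, 0.4]
finger_gap: 21.8
finger_force: 15.0
```

```bash
python3 w.py wr3.png
```

```text
[147. 113.] [12828] z33 rect [585.7  82. ] LxW [73. 72.] ang 14.5
[276. 233.] [7229] z61 rect [649.9   2.7] LxW [114.  13.] ang 80.9
[159. 257.] [5281] z39 rect [570.9  -5.4] LxW [77. 31.] ang 171.4
[274. 377.] [670] z61 rect [635.5 -87.7] LxW [18. 13.] ang 81.5
10.2 [649.3 -11.7  44.5] [ 3.14  -0.     1.424] 22.1 [-0.   -0.01 -0.    0.   -0.   -0.  ]
```

View pics/wr3.png

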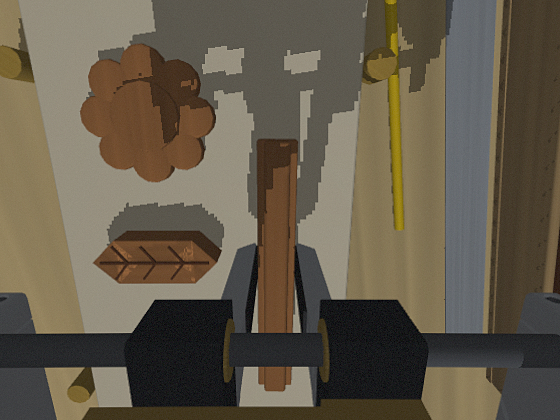

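Request:
servo_tool(
  motion=[
    [[0.004,0.004,0,0,0,0,1],[0.004,0.004,-0.02,0,0,0,1],[0.004,0.004,-0.036,0,0,0,1],[0.004,0.004,-0.046,0,0,0,1],[0.004,0.004,-0.046,0,0,0,1],[0.004,0.004,-0.046,0,0,0,1],[0.004,0.004,-0.046,0,0,0,0.64],[0.004,0.004,-0.046,0,0,0,0.64],[0.004,0.004,-0.046,0,0,0,0.64],[0.004,0.004,-0.046,0,0,0,0.64]],
  ],
)

```text
clock: 11.2
eef_pos: [650.8, -9.4, 20.2]
eef_rot: [3.142, 0.0, 1.424]
wrist_force: [0.4, -1.2, 0.2]
finger_gap: 33.8
finger_force: 0.0
```

Request:
servo_tool(
  motion=[
    [[0,0,0.06,0,0,0,0.64],[0,0,0.16,0,0,0,0.64],[0,0,0.26,0,0,0,0.64],[-0.4,0.6,0.36,0,0,0,0],[-0.5,0.72,0.36,0,0,0,0],[-0.5,0.72,0.36,0,0,0,0],[-0.5,0.72,0.36,0,0,0,0],[-0.5,0.72,0.36,0,0,0,0],[-0.5,0.72,0.36,0,0,0,0],[-0.5,0.72,0.36,0,0,0,0]],
  ],
)

```text
clock: 12.2
eef_pos: [451.2, 277.7, 190.7]
eef_rot: [3.141, -0.0, 1.424]
wrist_force: [1.0, 0.5, 0.5]
finger_gap: 86.3
finger_force: 0.0
```

```bash
python3 w.py; python3 m.py | grep -v ' z \[-'
```

```text
[387. 115.] [713] z30 rect [581.1 345.7] LxW [24. 24.] ang 102.2
[214. 126.] [1235] z21 rect [395.6 362.6] LxW [42. 39.] ang 171.6
[318. 147.] [1444] z23 rect [503.8 323.4] LxW [70. 24.] ang 95.5
[385. 388.] [952] z39 rect [555.1  -0.8] LxW [53. 32.] ang 171.9
12.25 [448.  282.6 191.7] [ 3.141e+00 -2.000e-03  1.428e+00] 90.0 [-0.11  0.02 -0.02 -0.01 -0.01 -0.16]
[179.  39.] 116 z [149. 152.] rect [855. 296.] cen [855. 296.] LxW [30. 26.] ang 46.6
[327.  56.] 836 z [38. 41.] rect [864. -82.] cen [864. -81.] LxW [114.  57.] ang 106.7
[435.  50.] 85 z [115. 166.] rect [ 835. -331.] cen [ 835. -331.] LxW [42. 13.] ang 152.0
[302. 136.] 408 z [37. 41.] rect [645. -18.] cen [645. -18.] LxW [156.  20.] ang 81.1
[265. 158.] 527 z [29. 33.] rect [583.  81.] cen [582.  81.] LxW [70. 70.] ang 11.1
[297. 164.] 236 z [39. 41.] rect [568.  -7.] cen [568.  -7.] LxW [72. 28.] ang 172.9
[171. 155.] 59 z [ 27. 329.] rect [537. 258.] cen [538. 258.] LxW [20. 12.] ang 91.7
[329. 170.] 291 z [31. 37.] rect [556. -95.] cen [555. -95.] LxW [47. 47.] ang 80.2
[185. 184.] 78 z [21. 24.] rect [507. 299.] cen [505. 297.] LxW [36. 22.] ang 91.7
[440. 196.] 201 z [16. 19.] rect [ 495. -401.] cen [ 495. -400.] LxW [87. 17.] ang 89.0
panel ((299.0228576660156, 153.86907958984375), (137.72593688964844, 72.38116455078125), 9.904183387756348) [[600. -13.  18.]] [[527.8, 189.9, 18.0], [727.4, 162.0, 18.0], [671.2, -215.3, 18.0], [473.0, -185.5, 18.0]]
```

Request:
servo_tool(
  motion=[
    [[-0.1,0.14,-0.1,0,0,0,0],[-0.1,0.14,-0.16,0,0,0,0],[-0.1,0.14,-0.16,0,0,0,0.1],[-0.1,0.14,-0.16,0,0,0,0.1],[-0.1,0.14,-0.16,0,0,0,0.1]],
  ],
)

```text
clock: 12.8
eef_pos: [403.4, 346.0, 110.9]
eef_rot: [3.141, -0.0, 1.424]
wrist_force: [0.2, -0.6, 0.4]
finger_gap: 84.6
finger_force: 0.0
```

```bash
python3 w.py wr4.png
```

```text
[475. 184.] [1332] z29 rect [580.  346.8] LxW [25. 25.] ang 90.2
[266. 197.] [1804] z21 rect [395.4 361.8] LxW [42. 41.] ang 66.2
[390. 222.] [2098] z23 rect [502.8 323.4] LxW [72. 25.] ang 95.5
12.85 [403.8 345.9 111.4] [ 3.140e+00 -1.000e-03  1.424e+00] 84.8 [-0.01 -0.01 -0.    0.   -0.    0.  ]
```

View pics/wr4.png

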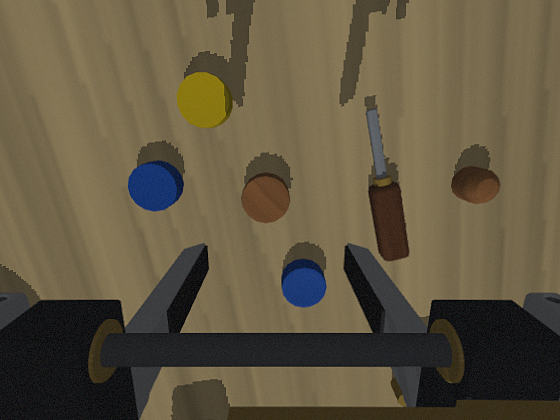

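The wrist view shows the brown disc at (266,197), between the blue ones at (155,186) and (303,285) and the yellow one at (205,100). The knife or gouge handle at (390,222) is clear of the fingers.

Request:
servo_tool(
  motion=[
    [[-0.017,0.027,-0.04,0,0,0,0.2],[-0.017,0.027,-0.12,0,0,0,0.2],[-0.017,0.027,-0.18,0,0,0,0.2],[-0.017,0.027,-0.214,0,0,0,0.2],[-0.017,0.027,-0.214,0,0,0,0.2],[-0.017,0.027,-0.214,0,0,0,1],[-0.017,0.027,-0.214,0,0,0,1],[-0.017,0.027,-0.214,0,0,0,1],[-0.017,0.027,-0.214,0,0,0,1],[-0.017,0.027,-0.214,0,0,0,1]],
  ],
)

```text
clock: 13.85
eef_pos: [394.4, 360.0, 3.8]
eef_rot: [3.141, -0.001, 1.424]
wrist_force: [0.0, -1.2, 5.9]
finger_gap: 42.9
finger_force: 15.0
```

Request:
servo_tool(
  motion=[
    [[0,0,0,0,0,0,1],[0,0,0,0,0,0,1],[0,0,0,0,0,0,1]],
  ],
)

```text
clock: 14.15
eef_pos: [394.4, 360.0, 3.8]
eef_rot: [3.141, -0.001, 1.424]
wrist_force: [-0.2, -0.2, 6.2]
finger_gap: 43.1
finger_force: 15.0
```

Request:
servo_tool(
  motion=[
    [[0,0,0.1,0,0,0,1],[0,0,0.2,0,0,0,1],[0.2,-0.8,0.2,0,0,0,1],[0.2,-0.8,0.2,0,0,0,1],[0.2,-0.8,0.2,0,0,0,1],[0.2,-0.8,0.2,0,0,0,1],[0.2,-0.8,0.2,0,0,0,1],[0.2,-0.8,0.2,0,0,0,1],[0.2,-0.8,0.2,0,0,0,1],[0.2,-0.8,0.2,0,0,0,1]],
  ],
)

```text
clock: 15.15
eef_pos: [491.2, -30.3, 103.4]
eef_rot: [3.141, -0.0, 1.424]
wrist_force: [0.7, -0.9, -0.3]
finger_gap: 43.1
finger_force: 15.0
```

Request:
servo_tool(
  motion=[
    [[0.109,-0.26,0,0,0,0,1],[0.109,-0.26,0,0,0,0,1],[0.109,-0.26,-0.02,0,0,0,1],[0.109,-0.26,-0.08,0,0,0,1],[0.109,-0.26,-0.11,0,0,0,1],[0.109,-0.26,-0.11,0,0,0,1],[0.109,-0.26,-0.11,0,0,0,1]],
  ],
)

```text
clock: 15.85
eef_pos: [545.8, -157.6, 48.9]
eef_rot: [3.141, -0.0, 1.425]
wrist_force: [0.3, -0.6, 0.2]
finger_gap: 43.1
finger_force: 15.0
```

```bash
python3 w.py wr5.png; python3 m.py | grep -v ' z \[-'|grep -E '^\[(2|3)|pan'
```

```text
[280.   9.] [2154] z39 rect [567.4 -20.8] LxW [59.  6.] ang 171.5
[414.  65.] [5917] z39 rect [639.3 -62.6] LxW [68. 16.] ang 80.7
[281. 149.] [6201] z36 rect [556.7 -95.4] LxW [35. 35.] ang 81.6
[276. 259.] [4540] z66 rect [ 545.1 -154.7] LxW [43. 42.] ang 81.6
15.9 [ 546.2 -157.7   49.4] [3.14  0.    1.425] 43.0 [-0.   -0.01 -0.    0.   -0.   -0.  ]
[327.  57.] 849 z [38. 41.] rect [864. -81.] cen [864. -81.] LxW [113.  57.] ang 106.9
[302. 136.] 406 z [36. 40.] rect [645. -18.] cen [646. -18.] LxW [156.  21.] ang 81.2
[265. 158.] 519 z [29. 33.] rect [582.  80.] cen [583.  80.] LxW [71. 71.] ang 59.5
[297. 164.] 222 z [38. 41.] rect [568.  -8.] cen [568.  -8.] LxW [72. 27.] ang 170.4
[329. 170.] 298 z [31. 36.] rect [556. -96.] cen [556. -96.] LxW [49. 48.] ang 173.4
panel ((290.2720031738281, 152.00399780273438), (119.13770294189453, 72.71692657470703), 10.304845809936523) [[604.  12.  18.]] [[529.4, 189.4, 18.0], [729.7, 160.0, 18.0], [678.8, -166.4, 18.0], [479.7, -135.3, 18.0]]
```

View pics/wr5.png

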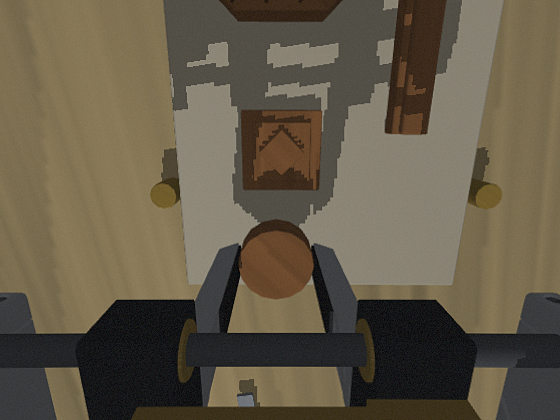

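Request:
servo_tool(
  motion=[
    [[0.003,-0.014,0,0,0,0,1],[0.003,-0.014,-0.025,0,0,0,1],[0.003,-0.014,-0.045,0,0,0,1],[0.003,-0.014,-0.055,0,0,0,1],[0.003,-0.014,-0.055,0,0,0,1],[0.003,-0.014,-0.055,0,0,0,1],[0.003,-0.014,-0.055,0,0,0,0.3],[0.003,-0.014,-0.055,0,0,0,0.3],[0.003,-0.014,-0.055,0,0,0,0.3]],
  ],
)

```text
clock: 16.85
eef_pos: [547.2, -165.2, 20.7]
eef_rot: [3.142, -0.0, 1.424]
wrist_force: [0.1, 0.4, -0.2]
finger_gap: 63.2
finger_force: 0.0
```

Request:
servo_tool(
  motion=[
    [[0,0,0.06,0,0,0,0.3],[0,0,0.16,0,0,0,0.3],[0,0,0.26,0,0,0,0.3],[0,0.9,0.3,0,0,0.2,0],[0,0.9,0.3,0,0,0.2,0],[0,0.9,0.3,0,0,0.2,0],[0,0.9,0.3,0,0,0.2,0],[0,0.9,0.3,0,0,0.2,0],[0,0.9,0.3,0,0,0.2,0],[0,0.9,0.3,0,0,0.2,0]],
  ],
)

```text
clock: 17.85
eef_pos: [546.8, 186.5, 166.6]
eef_rot: [3.141, 0.0, 2.053]
wrist_force: [0.6, 0.1, -0.4]
finger_gap: 93.8
finger_force: 0.0
```

Request:
servo_tool(
  motion=[
    [[0.066,0.3,0,0,0,0.299,0],[0.066,0.3,-0.05,0,0,0.299,0],[0.066,0.3,-0.1,0,0,0.299,0],[0.066,0.3,-0.1,0,0,0.299,0],[0.066,0.3,-0.1,0,0,0.299,0],[0.066,0.3,-0.1,0,0,0.299,0],[0.066,0.3,-0.1,0,0,0.299,0.2],[0.066,0.3,-0.1,0,0,0.299,0.2],[0.066,0.3,-0.1,0,0,0.299,0.2]],
  ],
)

```text
clock: 18.75
eef_pos: [580.1, 334.4, 116.2]
eef_rot: [-3.142, -0.0, 2.99]
wrist_force: [1.2, -0.9, 0.5]
finger_gap: 76.0
finger_force: 0.0
```

```bash
python3 w.py wr6.png; python3 m.py | grep -v ' z \[-'|grep -E '^\[(2|3)|pan'
```

```text
[249. 134.] [2426] z23 rect [504.9 322. ] LxW [72. 24.] ang 95.6
[288. 214.] [908] z30 rect [582.5 344.4] LxW [25. 23.] ang 81.3
[ 24. 258.] [3353] z33 rect [585.6 101.8] LxW [72. 45.] ang 157.8
18.8 [580.1 334.4 116.2] [3.142 0.    2.99 ] 75.2 [-0. -0.  0. -0. -0. -0.]
[327.  57.] 845 z [38. 42.] rect [864. -81.] cen [864. -81.] LxW [113.  57.] ang 106.5
[302. 136.] 407 z [37. 40.] rect [645. -18.] cen [645. -18.] LxW [156.  20.] ang 81.0
[265. 158.] 529 z [29. 33.] rect [583.  82.] cen [583.  81.] LxW [71. 69.] ang 57.8
[297. 164.] 233 z [38. 40.] rect [568.  -7.] cen [568.  -7.] LxW [72. 27.] ang 172.2
[329. 170.] 289 z [31. 36.] rect [556. -96.] cen [556. -95.] LxW [47. 47.] ang 82.0
[354. 174.] 181 z [38. 41.] rect [ 544. -161.] cen [ 545. -162.] LxW [40. 38.] ang 136.7
panel ((299.2310485839844, 153.96543884277344), (138.1505126953125, 72.5474853515625), 9.92624568939209) [[599. -13.  18.]] [[527.5, 190.0, 18.0], [727.5, 161.9, 18.0], [671.0, -216.5, 18.0], [472.4, -186.5, 18.0]]
```

View pics/wr6.png

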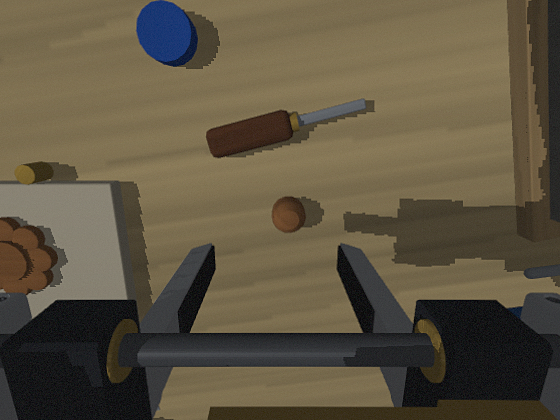

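The boss is at (288,214), in line with the fingers, and the gouge at (270,130) is clear of them. The disc landed 67 mm from the square's centre, as wanted.

Request:
servo_tool(
  motion=[
    [[0.004,0.018,-0.06,0,0,0,0.3],[0.004,0.018,-0.12,0,0,0,0.3],[0.004,0.018,-0.18,0,0,0,0.3],[0.004,0.018,-0.224,0,0,0,0.3],[0.004,0.018,-0.224,0,0,0,0.3],[0.004,0.018,-0.224,0,0,0,0.6],[0.004,0.018,-0.224,0,0,0,1],[0.004,0.018,-0.224,0,0,0,1],[0.004,0.018,-0.224,0,0,0,1],[0.004,0.018,-0.224,0,0,0,1]],
  ],
)

```text
clock: 19.85
eef_pos: [582.2, 343.5, 4.5]
eef_rot: [3.141, 0.0, 2.992]
wrist_force: [-0.5, -0.4, 1.5]
finger_gap: 30.9
finger_force: 15.0
```

Request:
servo_tool(
  motion=[
    [[0,0,0,0,0,0,1],[0,0,0,0,0,0,1],[0,0,0,0,0,0,1]],
  ],
)

```text
clock: 20.15
eef_pos: [582.2, 343.5, 4.5]
eef_rot: [3.141, 0.0, 2.992]
wrist_force: [-0.4, 0.1, 4.3]
finger_gap: 31.1
finger_force: 15.0
```

Request:
servo_tool(
  motion=[
    [[0,0,0.1,0,0,0,1],[0,0,0.18,0,0,0,1],[0,-0.525,0.18,0,0,0,1],[0,-0.525,0.18,0,0,0,1],[0,-0.525,0.18,0,0,0,1],[0,-0.525,0.18,0,0,0,1],[0,-0.525,0.18,0,0,0,1],[0,-0.525,0.15,0,0,0,1],[0,-0.525,0.11,0,0,0,1],[0,-0.525,0.11,0,0,0,1]],
  ],
)

```text
clock: 21.15
eef_pos: [580.8, 80.2, 56.9]
eef_rot: [-3.141, -0.004, 2.991]
wrist_force: [0.1, 0.0, -0.4]
finger_gap: 31.5
finger_force: 15.0
```

Request:
servo_tool(
  motion=[
    [[0,0,0,0,0,0,1],[0,0,0,0,0,0,1],[0,0,0,0,0,0,1]],
  ],
)

```text
clock: 21.45
eef_pos: [582.5, 81.4, 60.1]
eef_rot: [3.141, 0.001, 2.993]
wrist_force: [-0.5, -0.2, -1.1]
finger_gap: 30.9
finger_force: 15.0
```

```bash
python3 w.py wr7.png
python3 - <<'E'
from h import *
c=snap('wrist');P=cloud(c)
z=P[...,2]
S=P[:330]; 
q=S[(abs(S[...,2]-33)<2.5)&(abs(S[...,0]-583)<60)&(abs(S[...,1]-81)<60)]
print('centre disc pts',len(q),np.round(np.nanmin(q,0)),np.round(np.nanmax(q,0)))
p=S[(S[...,2]>55)&(S[...,2]<95)&(abs(S[...,0]-583)<25)&(abs(S[...,1]-81)<14)]
print('boss',len(p),np.round(np.nanmin(p,0)),np.round(np.nanmax(p,0)))
E
```

```text
[555.  88.] [324] z13 rect [508.7 282.2] LxW [23.  5.] ang 5.9
[151. 239.] [4669] z40 rect [568.7  -5.6] LxW [77. 31.] ang 171.5
[277. 236.] [7004] z84 rect [580.9  80.9] LxW [26. 26.] ang 131.3
[ 35. 240.] [4723] z36 rect [555.3 -91.4] LxW [36. 35.] ang 81.2
[ 90. 324.] [973] z34 rect [628.9 -71.1] LxW [46.  9.] ang 81.1
[253. 324.] [399] z33 rect [648.5  52.9] LxW [19.  9.] ang 81.3
21.5 [582.4  81.3  60. ] [3.141e+00 1.000e-03 2.992e+00] 31.0 [-0.  0.  0.  0. -0.  0.]
centre disc pts 1042 [556.  62.  31.] [595. 107.  35.]
boss 2534 [568.  67.  56.] [598.  95.  94.]
```

View pics/wr7.png

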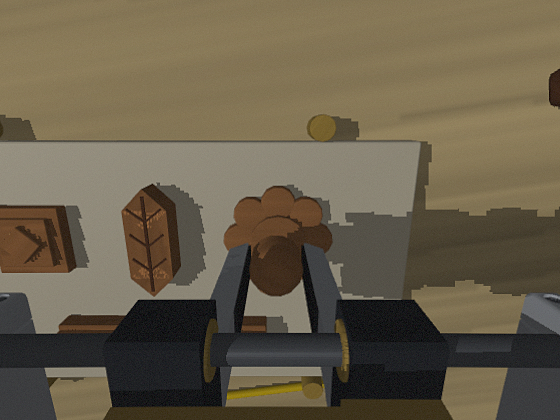

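Run:
```python
from h import *
c=snap('wrist')
q=onplane(c,[(224,238),(332,238),(278,186)],28); print(np.round(q,1), np.round(q[2]+40*np.array([.989,-.148,0]),1), np.round((q[0]+q[1])/2,1))
```

```text
[[575.2  43.8  28. ]
 [586.9 120.9  28. ]
 [543.2  88.   28. ]] [582.8  82.1  28. ] [581.   82.4  28. ]
```

Request:
servo_tool(
  motion=[
    [[0.002,0.002,-0.01,0,0,0,1],[0.002,0.002,-0.03,0,0,0,1],[0.002,0.002,-0.042,0,0,0,1],[0.002,0.002,-0.047,0,0,0,1],[0.002,0.002,-0.047,0,0,0,1],[0.002,0.002,-0.047,0,0,0,1],[0.002,0.002,-0.047,0,0,0,0.5],[0.002,0.002,-0.047,0,0,0,0.4],[0.002,0.002,-0.047,0,0,0,0.4],[0.002,0.002,-0.047,0,0,0,0.4]],
  ],
)

```text
clock: 22.6
eef_pos: [583.1, 81.9, 35.6]
eef_rot: [-3.142, -0.0, 2.992]
wrist_force: [0.0, 0.2, 0.1]
finger_gap: 55.8
finger_force: 0.0
```

Request:
servo_tool(
  motion=[
    [[0,0,0.06,0,0,0,0.4],[0,0,0.16,0,0,0,0.4],[0,0,0.26,0,0,0,0.4],[-0.1,0.4,0.36,0,0,0,0.2],[-0.3,0.7,0.36,0,0,0,0],[-0.3,0.7,0.36,0,0,0,0],[-0.3,0.7,0.36,0,0,0,0],[-0.3,0.7,0.36,0,0,0,0],[-0.3,0.7,0.36,0,0,0,0],[-0.3,0.7,0.36,0,0,0,0]],
  ],
)

```text
clock: 23.6
eef_pos: [446.4, 401.9, 212.1]
eef_rot: [3.141, 0.0, 2.992]
wrist_force: [0.6, -0.2, 0.1]
finger_gap: 94.3
finger_force: 0.0
```

```bash
python3 m.py | grep -v ' z \[-'|grep -E '^\[(2|3|4)|pan'
python3 - <<'E'
from h import *
f=snap('top')['frame'][:,:,::-1]; g=snap('scene')['frame'][:,:,::-1]
a=cv2.resize(f[100:210,215:385],None,fx=3.5,fy=3.5,interpolation=2)[:,:400*2]
b=cv2.resize(g[170:310,140:310],(385*170//140,385))
cv2.imwrite('pics/fin.png',cv2.resize(np.hstack([a,b]),(800,290)))
E
```

```text
[327.  56.] 805 z [38. 41.] rect [864. -81.] cen [866. -82.] LxW [114.  58.] ang 107.0
[435.  50.] 88 z [113. 165.] rect [ 836. -331.] cen [ 836. -331.] LxW [42. 13.] ang 152.0
[302. 136.] 410 z [37. 41.] rect [645. -18.] cen [645. -19.] LxW [156.  20.] ang 81.3
[265. 158.] 534 z [29. 57.] rect [579.  80.] cen [578.  80.] LxW [71. 68.] ang 57.8
[297. 164.] 244 z [38. 40.] rect [568.  -7.] cen [568.  -7.] LxW [73. 28.] ang 172.2
[329. 170.] 293 z [31. 36.] rect [556. -96.] cen [556. -95.] LxW [47. 46.] ang 81.2
[354. 174.] 189 z [38. 41.] rect [ 545. -163.] cen [ 545. -163.] LxW [40. 38.] ang 91.5
[440. 196.] 203 z [16. 20.] rect [ 495. -400.] cen [ 495. -400.] LxW [87. 17.] ang 89.0
panel ((298.98907470703125, 153.84808349609375), (137.6333770751953, 72.3504867553711), 9.926244735717773) [[600. -13.  18.]] [[528.0, 189.9, 18.0], [727.5, 161.9, 18.0], [671.2, -215.1, 18.0], [473.1, -185.2, 18.0]]
```

View pics/fin.png

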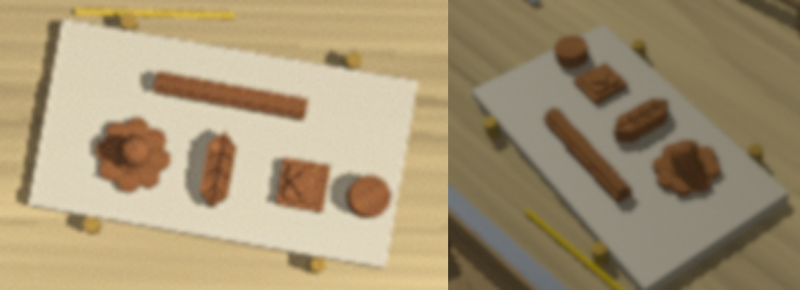

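The final picture shows the boss upright on the flower at (135,150), with the leaf, bar and disc in place and nothing disturbed. I'm handing in.

```bash
python3 -c "
from cell import manip
print(manip.sign_off())"
```

```text
the job is handed in; nothing more can be done
None
```

The job is handed in at about 24 s of the 102 s limit: leaf, bar, disc and boss are laid out on the panel in the order asked, within a few millimetres by the cameras; the leaf-to-bar gap reads 27–30 mm, and the knife and gouge were left alone.

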